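# Seat the drill template on the fixture's pins and latch it

### The arm

A 6-joint arm with a two-finger parallel gripper is mounted at the origin on the work surface. World frame = base frame: x ahead of the robot, y to its left, z up, the work surface at z = 0. Lengths are in m, angles in rad, forces in N, time in s.
With the tool pointing down it reaches from about 0.325 to 0.9 m from the base axis. Payload 6.1 kg.
Tool frame: the origin (TCP) lies on the centre line of the jaws, within the pads' length; the fingertips stand 17 mm ahead of it and the grasp point (between the pads) lies 2 mm behind it; z points along the fingers, y is the direction in which the jaws open and shut (so a half turn about z gives the same grasp; the last joint's range is limited). The gripper opens to 87 mm and grips with 3 to 60 N. Pads are 19 mm wide; open, the fingers measure 117 mm over their backs; the gripper's body (75 mm by 190 mm) begins 51 mm behind the grasp point.
Start: joints at [1.111, 0.22, 1.526, -0, 1.395, -0.126], TCP at [0.205, 0.59, 0.24] pointing down, gripper open.
Joint ranges: [-2.98, 2.98], [-0.91, 2.08], [0.09, 2.57], [-1.24, 4.39], [0.2, 2.65], [-2.68, 2.68]. Speed limits (rad/s): [2.57, 2.57, 3.01, 3.14, 3.14, 3.14].

### API

Orientations are given as a unit quaternion [x, y, z, w].
In Python, from plant import readout, viewer, ticket, spotter gives the robot as it stands.
- The arm moves only by the shell command python3 -m creep 'ROWS'. ROWS is a JSON object of lists of equal length, an entry for each row: "grip": the opening, from 0 (shut) to 1 (fully open); "travel": the shift along the tool's x, y, z in mm, a list of three; "turn": the turn, a rotation vector about the tool's x, y, z in degrees, a list of three. A call has 1 to 10 rows; each row is the pose to reach, as a shift and turn from the pose commanded when the call began, along the tool's axes at that moment; what a row does not reach only later rows make up. A row lasts 1/12 s, in which the tool goes at most 41.7 mm and 7.16 degrees, less where a joint would pass 70% of its speed; a pose out of reach is approached as far as the arm can. A call with a gripper value outside its range is refused whole. The fingers move at their own pace and stop on an object; the grip force is fixed at half the most. Time passes only in rows, so rows that repeat a pose let the fingers close. It gives the time, the measured TCP pose, the force and the opening at its end, in the units of the state.
- readout.state(): the state, without advancing time (a new reading comes with each control period).
- viewer.capture(name): name is "side" or "top" or "wrist"; returns a dict with "img" (400x640x3 uint8, red, green, blue), "depth" (400x640 float32, m along the optical axis (not along the pixel's ray), 0 where there is no reading), "K" (3x3 intrinsics, pixels), "k1" (the pictures are not rectified: a ray, as slopes to the right and down, at radius r is drawn at 1 + k1 r^2 times it, then the intrinsics apply), "xyz" and "attitude" of the camera in the world. Camera axes: x right, y down, z forward; pixel columns grow to the right and rows downward; lengths in m; the calibration is good to about 2 mm. A picture is of the moment at which its call begins.
- ticket.hand_in(): hands the job in, once; it reports no verdict.
Trained networks look in the newest picture that a camera, given by its name, has taken for a name from the list of things; names that differ only in an ending like _2 or _b are one class to them, and where a whole thing is asked for, a point or a joint stands for the part that bears it (a point fixed in the world has none). Each returns a list of dicts, best first, with "score" (0 to 1); they miss things now and then, are a little off and sometimes report something else, mostly with a low value. They report only what shows in the picture. A call takes as long as a camera call. They do not tell look-alikes from the thing itself.
- spotter.silhouettes(camera, target): "region" (400x640 bool, what is visible of it).
- spotter.mark_of(camera, target): "at" ([x, y, z] in m, in world coordinates, good to about 4 mm: a listed point, or the origin of a listed thing).
The state is a dict: "clock": time; "joint_pos": joint angles; "qd": joint speeds; "tau": joint torques, N m; "tool_pos": TCP position; "tool_rot": TCP orientation; "ft_force": force on the tool from outside, world axes, zero at the start; "wrist_torque": the same for the moment, N m; "finger_gap": finger opening in m.
Only numpy, scipy, OpenCV 4.12 (cv2) and the standard library are available. Lean on these libraries where they do the work, as an engineer would, in place of code of your own. Each camera call takes 0.05 s, during which the arm holds its last target.

### The job

Take the drill template by its handle from the slanted rack and lay it level on the tops of the fixture's three pins, about a centimetre short of its place (not straight onto the pins from above). Slide it along until its holes drop over the pins and it lies flat on the bed, then swing the latch arm over it as far as it goes. Leave the carton, the band clamp and the U-bolt where they are.

Things in the scene. Friction and masses are not known exactly. Their poses are not given: they have to be found in the camera images.
- template: Drill template: loose aluminium plate 120 (x) x 150 (y) x 6 mm, about 0.32 kg. Origin: centre of its underside, z out of its top. At its centre an upright dark steel handle, a flat bar 12 (x) x 36 mm (y), top 48 mm above the origin; pinch it across x. Three 13 mm through holes at (x, y) = (-38, -52), (-38, 52), (38, 0) mm. Starts on the rack's slope, +x edge uppermost.
- rack: Slanted wooden rack, fixed, 150 x 180 mm, turned up to 0.25 rad. Origin: centre of its foot on the table. Its board rises along the rack's +x at 0.5 rad from level, surface 60 mm above the origin; an 8 mm high ledge runs along the lower (-x) edge. The template lies on it within 10 mm of the middle, so its handle leans 0.5 rad from vertical towards the rack's -x, the robot's side.
- fixture: Drilling fixture, fixed: grey bed 180 (x) x 260 (y) x 20 mm, turned up to 0.25 rad, left or right of the rack. Origin: centre of its underside, z up. Three brass pins, 10 mm thick, tips tapered to 5 mm, stand 8 mm above the bed at (x, y) = (-38, -52), (-38, 52), (38, 0) mm, like the template's holes. A plate riding on the pin tops has its underside 28 mm above the table, fully home 20 mm.
- seat (a point): Point on the fixture's bed (20 mm above the table), 20 mm above the fixture's origin, axes as the fixture's: the template is home when its origin is here with its axes the same way as the fixture's (x along x, y along y).
- latch (a joint): Latch arm's angle about its upright axis, rad: 0 = arm along the fixture's +x, beside the template (open); grows turning clockwise seen from above; 1.571 = its stop, arm along the fixture's -y, across the template. Starts between -0.25 and 0.15, light friction, stays where left. Arm underside 29 mm above the table: passes 3 mm over a seated template, cannot pass one riding on the pins.
- latch_axis (a point): Point on the latch's turning axis, 112 mm to +y of the fixture's origin, 29 mm above the table; axes as the fixture's.
- latch_knob (a point): Middle of the upright black round knob on the latch arm, 14 mm in diameter and 30 mm tall, 60 mm from the turning axis, 50 mm above the table (its top 65 mm).
- carton: Bystander: open cardboard carton 120 x 200 x 90 mm on the far part of the table. Origin at the centre of its underside.
- band_clamp: Bystander: steel band clamp, a ring 68 mm across and 18 mm tall with a screw block on its side. Origin at the centre of its underside.
- u_bolt: Bystander: steel U-bolt lying flat, bar 10 mm thick, about 90 x 66 mm. Origin on the table between its legs.
Not all that is in view belongs to the job. Several things have the shape of the template; the one meant has the colours described above.

How it is judged:
By the outcome, as a careful person would: the job done as asked, in the order asked, and still so for the second after the job is handed in, with the robot touching nothing.
It also fails if it takes over 54 s, if anything falls off the work surface, if the arm or the gripper's body presses on something with over 40 N, if the wrist force passes 120 N, or if a joint passes its speed limit or range.

## Working session

There is one attempt and no reset: what is moved stays moved. The work goes in short steps, Python scripts to look and compute and a shell command to move; the robot and the scene stay as the last step left them, time stands still between calls to the robot, and variables do not carry over. Pictures are saved under pics/ and viewed, and the job is handed in when it is done.

```bash
ls; mkdir -p pics; python3 - <<'E'
from plant import readout, viewer
import cv2
print(readout.state())
for n in("side","top","wrist"):
    c=viewer.capture(n); cv2.imwrite(f"pics/{n}0.png",c["img"][:,:,::-1]); print(n,c["K"],c["k1"],c["xyz"],c["attitude"])
E
```

```text
pics
{'clock': 0.0, 'joint_pos': array([ 1.11089413e+00,  2.21214137e-01,  1.52762438e+00,  3.72978030e-05,
        1.39469134e+00, -1.26115867e-01]), 'qd': array([-1.62886449e-03,  1.39895846e-03, -6.61035569e-05,  6.22845335e-05,
        2.14844775e-03, -9.37001523e-04]), 'tau': array([-1.40992594e-03, -4.94588363e+01, -3.87381470e+01,  6.96330937e-02,
        5.69542043e-02, -1.15365192e-04]), 'tool_pos': array([0.20450196, 0.58997219, 0.23843763]), 'tool_rot': array([ 1.66122648e-01,  9.86104623e-01, -9.22012833e-04, -2.97339097e-04]), 'ft_force': array([-0.00201579,  0.14700373,  0.02184247]), 'wrist_torque': array([-0.01274023, -0.02039507, -0.03582331]), 'finger_gap': 0.08689134304344057}
side [[403.10336542   0.         324.74899639]
 [  0.         403.10336542 201.19810681]
 [  0.           0.           1.        ]] -0.02323030324996331 [ 0.37652412 -0.93493737  0.82222782] [ 0.90394764 -0.05662015  0.03170398 -0.42269099]
top [[379.94977748   0.         316.38103912]
 [  0.         379.94977748 196.81201767]
 [  0.           0.           1.        ]] -0.0009023548666252262 [ 0.31875349 -0.05846445  1.04775517] [ 0.72490055 -0.68090623  0.06982085 -0.07753027]
wrist [[278.44928905   0.         317.85354356]
 [  0.         278.44928905 199.81622116]
 [  0.           0.           1.        ]] 0.0007740649996833395 [0.14224727 0.61183578 0.38231198] [0.80842117 0.57560649 0.07103909 0.10042819]
```

View pics/top0.png

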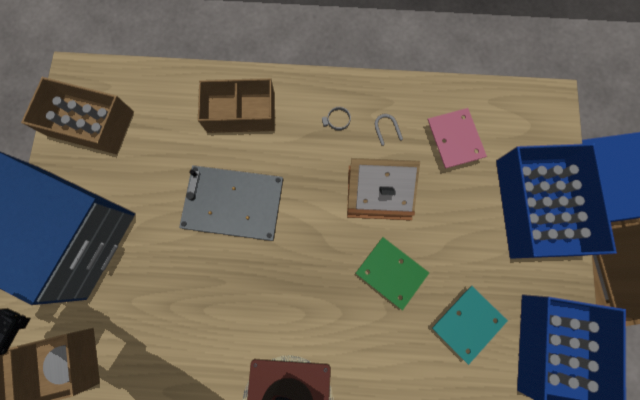

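View pics/side0.png

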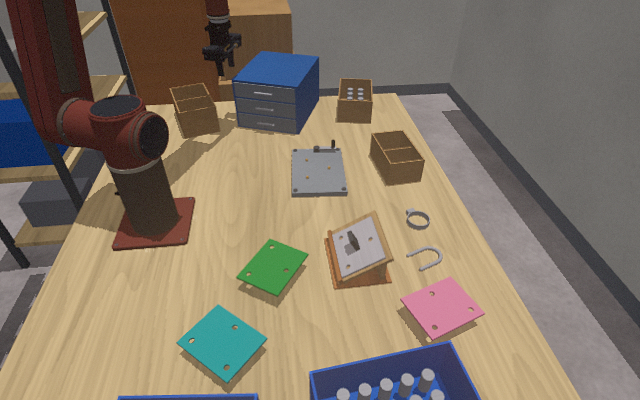

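View pics/wrist0.png

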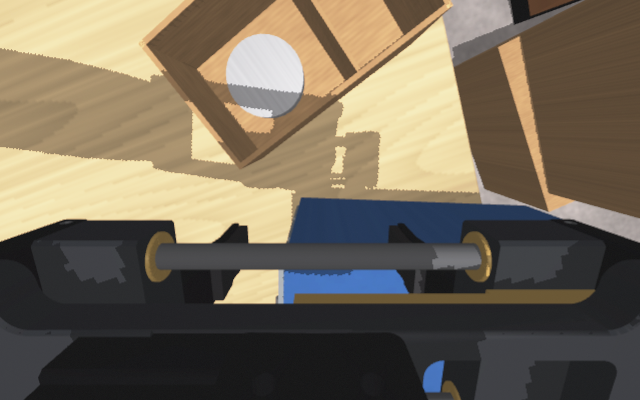

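The top view has four plates that could be taken for the template: a silver one with a dark handle on the rack (387,190), and green (392,272), teal (468,325) and pink (457,138) ones without handles. The one on the rack fits the description. The fixture is at (232,203), with its latch at (192,183).

```bash
cat > h.py <<'E'
import numpy as np, cv2
from scipy.spatial.transform import Rotation as R
from plant import readout, viewer, spotter
def cloud(c):
    h,w=c["depth"].shape
    u,v=np.meshgrid(np.arange(w,dtype=float),np.arange(h,dtype=float))
    K=c["K"];k=c["k1"]
    xd=(u-K[0,2])/K[0,0]; yd=(v-K[1,2])/K[1,1]
    x,y=xd.copy(),yd.copy()
    for _ in range(10):
        s=1+k*(x*x+y*y); x=xd/s;y=yd/s
    P=np.stack([x,y,np.ones_like(x)],-1)
    d=P@R.from_quat(c["attitude"]).as_matrix().T
    return c["xyz"]+d*c["depth"][...,None], d
def proj(c,p):
    q=(np.atleast_2d(p)-c["xyz"])@R.from_quat(c["attitude"]).as_matrix()
    x,y=q[:,0]/q[:,2],q[:,1]/q[:,2]; s=1+c["k1"]*(x*x+y*y)
    return np.stack([c["K"][0,0]*x*s+c["K"][0,2],c["K"][1,1]*y*s+c["K"][1,2]],-1)
def crop(c,u0,u1,v0,v1,f,name):
    cv2.imwrite(name,cv2.resize(c["img"][v0:v1,u0:u1,::-1],None,fx=f,fy=f,interpolation=cv2.INTER_CUBIC))
E
python3 - <<'E'
from h import *
import pickle
for n in("top","side"):
    c=viewer.capture(n); pickle.dump(c,open(f"{n}.pkl","wb"))
    for t in("template","rack","fixture","seat","latch_axis","latch_knob","carton","band_clamp","u_bolt"):
        print(n,t,[(np.round(r["at"],3),round(r["score"],2)) for r in spotter.mark_of(n,t)][:3])
c=pickle.load(open("top.pkl","rb"))
crop(c,340,430,150,225,8,"pics/t_rack.png"); crop(c,170,295,155,250,6,"pics/t_fix.png")
c=pickle.load(open("side.pkl","rb"))
crop(c,315,405,200,290,6,"pics/s_rack.png"); crop(c,280,360,130,200,8,"pics/s_fix.png")
E
```

```text
top template [(array([ 0.721, -0.416,  0.045]), 0.96), (array([ 0.341, -0.246,  0.05 ]), 0.75), (array([ 0.225, -0.442,  0.05 ]), 0.74)]
top rack []
top fixture [(array([ 0.508,  0.196, -0.002]), 0.84)]
top seat [(array([0.509, 0.196, 0.018]), 0.85)]
top latch_axis [(array([0.515, 0.308, 0.028]), 0.82)]
top latch_knob []
top carton [(array([ 0.78 ,  0.201, -0.003]), 0.9)]
top band_clamp [(array([ 0.78 , -0.087,  0.003]), 0.67)]
top u_bolt [(array([ 0.771, -0.227,  0.002]), 0.64), (array([0.577, 0.302, 0.051]), 0.3)]
side template [(array([ 0.34 , -0.25 ,  0.045]), 0.95), (array([ 0.227, -0.438,  0.046]), 0.75), (array([ 0.559, -0.224,  0.059]), 0.74)]
side rack [(array([ 0.565, -0.215,  0.002]), 0.59), (array([ 0.509,  0.195, -0.   ]), 0.52)]
side fixture [(array([0.51 , 0.196, 0.001]), 0.59), (array([0.51 , 0.194, 0.024]), 0.37)]
side seat [(array([0.51 , 0.198, 0.025]), 0.8)]
side latch_axis [(array([0.512, 0.308, 0.025]), 0.65)]
side latch_knob [(array([0.576, 0.3  , 0.048]), 0.59)]
side carton [(array([0.784, 0.204, 0.004]), 0.58)]
side band_clamp [(array([ 0.776, -0.09 ,  0.   ]), 0.51)]
side u_bolt [(array([ 0.768, -0.226, -0.   ]), 0.7)]
```

View pics/t_rack.png

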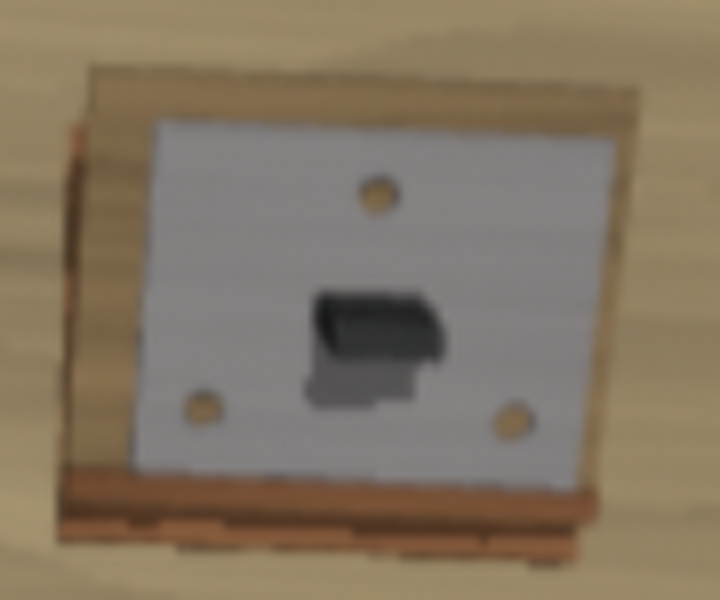

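View pics/t_fix.png

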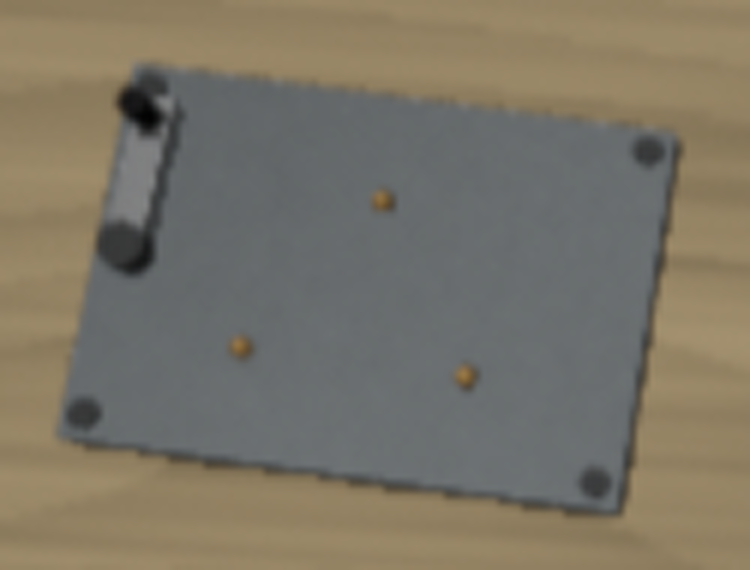

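View pics/s_fix.png

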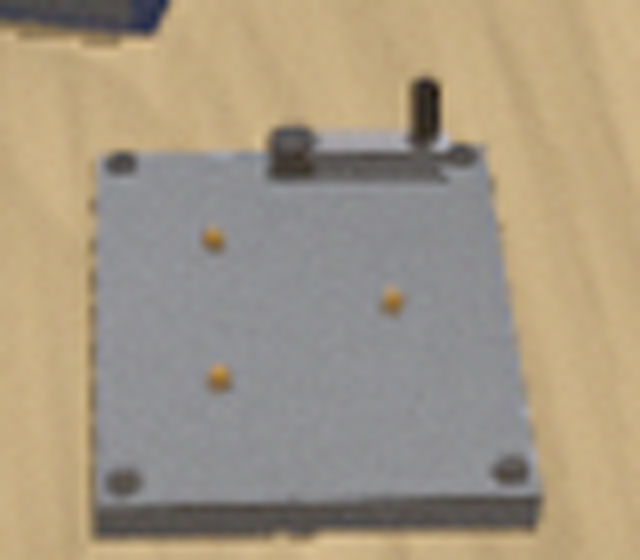

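View pics/s_rack.png

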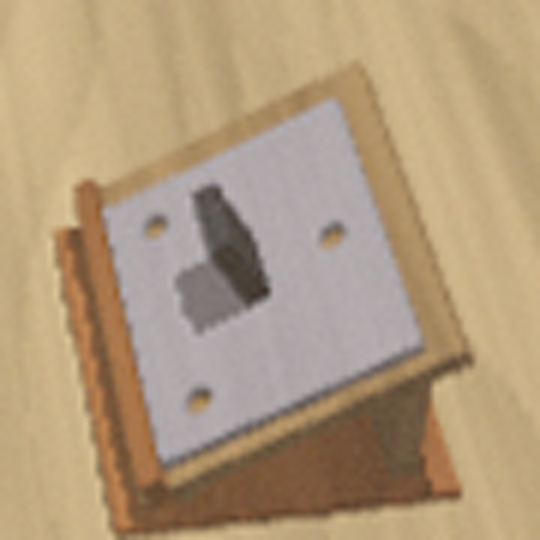

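```bash
cat > fit.py <<'E'
from h import *
import pickle
from scipy.optimize import least_squares
T=pickle.load(open("top.pkl","rb"));S=pickle.load(open("side.pkl","rb"))
px=lambda a,f,o:(np.array(a,float)+.5)/f-.5+np.array(o)
tem=np.array([[38,0,6],[-38,52,6],[-38,-52,6],[60,75,6],[60,-75,6],[-60,-75,6],[-60,75,6]])/1e3
Tt=px([[378,194],[204,408],[515,421],[153,120],[614,138],[578,490],[133,468]],8,(340,150))
St=px([[332,236],[155,225],[198,399],[338,98],[422,345],[168,465],[103,208]],6,(315,200))
def solve(cams,m,x0,planar=False):
    def P(x):
        r=R.from_euler("zyx",[x[3],x[4] if not planar else 0,x[5] if not planar else 0])
        t=np.array(x[:3]); 
        if planar: t[2]=0
        return r.apply(m)+t
    f=lambda x:np.concatenate([(proj(c,P(x))-p).ravel() for c,p in cams])
    s=least_squares(f,x0,loss="soft_l1"); r=f(s.x).reshape(-1,2); return s.x,r
for nm,cs in(("both",[(T,Tt),(S,St)]),("top",[(T,Tt)]),("side",[(S,St)])):
    x,r=solve(cs,tem,[.56,-.22,.06,0,-.5,0]); print("templ",nm,np.round(x,4)); 
    if nm=="both":print(np.round(r,1).tolist())
fx=np.array([[38,0,25],[-38,52,25],[-38,-52,25],[90,130,20],[90,-130,20],[-90,-130,20],[-90,130,20]])/1e3
Tf=px([[383,200],[240,346],[466,376],[137,65],[680,133],[618,515],[60,438]],6,(170,155))
Sf=px([[392,300],[213,239],[219,378],[484,148],[540,495],[95,502],[97,155]],8,(280,130))
for nm,cs in(("both",[(T,Tf),(S,Sf)]),("top",[(T,Tf)]),("side",[(S,Sf)])):
    x,r=solve(cs,fx,[.51,.2,0,-.1,0,0],True); print("fix",nm,np.round(x[:4],4)); 
    if nm=="both":print(np.round(r,1).tolist())
for nm,c,uvs in(("T",T,[(387,160),(375,200),(400,185)]),("S",S,[(365,220),(380,250)])):
    X,_=cloud(c); 
    for u,v in uvs: print(nm,(u,v),np.round(X[v,u],4))
X,_=cloud(T)
m=np.zeros((400,640),bool); m[167:207,362:413]=1; Pm=X[m]; Pm=Pm[Pm[:,2]>0.02]
# robust plane fit
n=None;sel=np.ones(len(Pm),bool)
for _ in range(20):
    A=np.c_[Pm[sel][:,:2],np.ones(sel.sum())]; n=np.linalg.lstsq(A,Pm[sel][:,2],rcond=None)[0]
    e=Pm[:,2]-np.c_[Pm[:,:2],np.ones(len(Pm))]@n; sel=abs(e)<.006
print("plane",n,np.arctan(np.hypot(*n[:2])),sel.sum(),len(Pm),e[sel].std())
E
python3 fit.py
```

```text
templ both [ 0.5641 -0.2229  0.0608  0.0265 -0.491   0.0192]
[[0.1, 0.3], [-0.0, 0.5], [-0.1, 0.4], [0.2, 0.2], [0.1, 0.2], [-0.2, -0.1], [-0.3, 0.4], [0.4, -0.1], [0.2, -0.1], [0.5, 0.1], [0.1, -0.2], [0.9, -0.2], [-0.5, -0.2], [0.3, 0.3]]
templ top [ 0.5661 -0.2239  0.0554  0.0095 -0.4772 -0.0311]
templ side [ 0.5654 -0.2149  0.0522  0.0298 -0.4963  0.0364]
fix both [ 0.507   0.1928  0.0011 -0.0719]
[[0.1, 0.3], [0.2, 0.4], [0.0, 0.4], [-0.6, -0.5], [0.0, 0.0], [0.2, 0.2], [-1.1, 0.2], [0.3, 0.2], [0.2, -0.1], [0.1, 0.1], [0.5, -0.2], [0.6, 0.1], [-0.1, 0.8], [0.1, 0.0]]
fix top [ 0.5075  0.1926  0.     -0.0717]
fix side [ 0.5063  0.1938  0.     -0.0725]
T (387, 160) [ 0.6303 -0.2199  0.0937]
T (375, 200) [ 0.5316 -0.1986  0.046 ]
T (400, 185) [ 0.5703 -0.2594  0.0728]
S (365, 220) [ 0.595  -0.1533  0.0868]
S (380, 250) [ 0.6079 -0.2711  0.092 ]
plane [ 0.54804216  0.01123334 -0.24132371] 0.5014273477662993 1868 2040 0.002061782657664481
```

```bash
cat >> h.py <<'E'
def toolR(Rt): # tool: y=templ x, z=-templ z, x=templ y
    return np.stack([Rt[:,1],Rt[:,0],-Rt[:,2]],1)
def rel(p,Rg):
    s=readout.state(); p0=s["tool_pos"]; R0=R.from_quat(s["tool_rot"])
    tr=R0.inv().apply(np.array(p)-p0)*1e3; tu=(R0.inv()*R.from_matrix(Rg)).as_rotvec(degrees=True)
    print("t",round(s["clock"],2),"pos",np.round(p0,4),"travel",np.round(tr,1),"turn",np.round(tu,2),"F",np.round(s["ft_force"],1),"gap",round(s["finger_gap"],4))
E
python3 - <<'E'
import io,contextlib
with contextlib.redirect_stdout(io.StringIO()):
    from fit import *
def solve2(cams,m):
    P=lambda x:R.from_euler("zyx",[x[3],-.5,0]).apply(m)+x[:3]
    f=lambda x:np.concatenate([(proj(c,P(x))-p).ravel() for c,p in cams])
    s=least_squares(f,[.56,-.22,.06,0],loss="soft_l1"); return s.x
for cs in([(T,Tt),(S,St)],[(T,Tt)],[(S,St)]): x=solve2(cs,tem);print(np.round(x,4))
x=solve2([(T,Tt),(S,St)],tem)
Rt=R.from_euler("zyx",[x[3],-.5,0]).as_matrix()
h=x[:3]+Rt@[0,0,.048]; print("handle top",h,proj(T,h),proj(S,h))
X,_=cloud(T); print("cabinet", X[230,20],X[230,90],X[190,60], X[210,125])
# handle top via depth
for c,u0,u1,v0,v1 in((T,378,397,184,197),(S,346,362,229,253)):
    X,_=cloud(c); P=X[v0:v1,u0:u1].reshape(-1,3); q=(P-x[:3])@Rt; k=(q[:,2]>.012)&(abs(q[:,0])<.03); print(np.round(np.c_[q[k].min(0),np.median(q[k],0),q[k].max(0)],4).tolist(),k.sum())
for d in(.12,.03):
    print(d,np.round(x[:3]+Rt@[0,0,d],4))
    rel(x[:3]+Rt@[0,0,d],toolR(Rt))
E
```

```text
[ 0.5641 -0.2229  0.0608  0.0187]
[ 0.5651 -0.2231  0.0598  0.0215]
[ 0.5629 -0.2247  0.0625  0.014 ]
handle top [ 0.54112257 -0.22294989  0.10290316] [[387.96763046 192.46035509]] [[350.22056211 235.51709536]]
cabinet [0.38059161 0.61784353 0.19870951] [0.39391027 0.4847593  0.15817167] [0.47705996 0.54420282 0.2017542 ] [0.46118702 0.464163   0.05578122]
[[-0.0055, 0.0039, 0.007], [-0.0185, -0.0002, 0.0177], [0.0126, 0.044, 0.0495]] 118
[[-0.0084, 0.0001, 0.0044], [-0.0207, -0.0096, 0.0164], [0.0127, 0.0409, 0.0517]] 125
0.12 [ 0.5066 -0.2229  0.1661]
t 1.15 pos [0.2048 0.5905 0.2395] travel [-551.7 -669.6   73.4] turn [-24.66 -17.9   68.27] F [ 0.3 -0.2  0.7] gap 0.0872
0.03 [ 0.5498 -0.2229  0.0871]
t 1.15 pos [0.2048 0.5905 0.2395] travel [-592.5 -655.5  152.4] turn [-24.66 -17.9   68.27] F [ 0.3 -0.2  0.7] gap 0.0872
```

```bash
python3 -m creep '{"grip":[1,1,1,1,1,1,1,1,1,1],"travel":[[-20,-24,-30],[-260,-316,-40],[-260,-316,-40],[-260,-316,-40],[-260,-316,-40],[-260,-316,-40],[-260,-316,-40],[-260,-316,-40],[-260,-316,-40],[-260,-316,-40]],"turn":[[0,0,0],[0,0,35],[0,0,35],[0,0,35],[0,0,35],[0,0,35],[0,0,35],[0,0,35],[0,0,35],[0,0,35]]}'
cat > g.py <<'E'
from h import *
x=[0.5641,-0.2229,0.0608,0.0187]
Rt=R.from_euler("zyx",[x[3],-.5,0]).as_matrix()
E
python3 -c "
from g import *
rel(x[:3]+Rt@[0,0,.12],toolR(Rt))"
```

```text
clock: 1.98
tool_pos: [0.3455, 0.2091, 0.2798]
tool_rot: [0.455, 0.891, 0.0, 0.0]
ft_force: [0.7, 0.8, -0.6]
finger_gap: 0.0869
t 1.98 pos [0.3455 0.2091 0.2798] travel [-444.3 -123.1  113.7] turn [-27.51  -9.23  34.1 ] F [ 0.7  0.8 -0.6] gap 0.0869
```

```bash
python3 -m creep '{"grip":[0.6,0.6,0.6,0.6,0.6,0.6,0.6,0.6,0.6,0.6],"travel":[[-390,-110,70],[-390,-110,70],[-390,-110,70],[-390,-110,70],[-390,-110,70],[-390,-110,70],[-390,-110,70],[-390,-110,70],[-390,-110,70],[-390,-110,70]],"turn":[[-27.5,-9.2,34.1],[-27.5,-9.2,34.1],[-27.5,-9.2,34.1],[-27.5,-9.2,34.1],[-27.5,-9.2,34.1],[-27.5,-9.2,34.1],[-27.5,-9.2,34.1],[-27.5,-9.2,34.1],[-27.5,-9.2,34.1],[-27.5,-9.2,34.1]]}'
python3 -c "
from g import *
rel(x[:3]+Rt@[0,0,.1],toolR(Rt))"
```

```text
clock: 2.82
tool_pos: [0.485, -0.1729, 0.2096]
tool_rot: [0.68, 0.691, 0.173, 0.177]
ft_force: [1.5, 0.6, 0.1]
finger_gap: 0.0526
t 2.82 pos [ 0.485  -0.1729  0.2096] travel [-49.8  -2.8  68.7] turn [ 0.01  0.15 -0.1 ] F [1.5 0.6 0.1] gap 0.0526
```

```bash
python3 -m creep '{"grip":[0.6,0.6,0.6,0.6],"travel":[[-50,-3,69],[-50,-3,69],[-50,-3,69],[-50,-3,69]],"turn":[[0,0,0],[0,0,0],[0,0,0],[0,0,0]]}'
python3 - <<'E'
from g import *
c=viewer.capture("wrist"); cv2.imwrite("pics/w1.png",c["img"][:,:,::-1])
import numpy as np
p=[x[:3]+Rt@np.array(q) for q in ([.006,.018,.048],[.006,-.018,.048],[-.006,-.018,.048],[-.006,.018,.048],[.038,0,.006],[-.038,.052,.006],[-.038,-.052,.006])]
print(np.round(proj(c,np.array(p))).tolist())
rel(x[:3]+Rt@[0,0,.03],toolR(Rt))
E
```

```text
clock: 3.15
tool_pos: [0.5142, -0.2192, 0.143]
tool_rot: [0.681, 0.691, 0.172, 0.172]
ft_force: [0.7, -1.2, 0.4]
finger_gap: 0.0523
[[333.0, 205.0], [333.0, 252.0], [317.0, 252.0], [316.0, 205.0], [368.0, 213.0], [278.0, 153.0], [283.0, 267.0]]
t 3.2 pos [ 0.5152 -0.2193  0.1462] travel [-3.7  2.2 68.4] turn [-0.25 -0.12 -0.14] F [-0.5  0.6  0.3] gap 0.0525
```

View pics/w1.png

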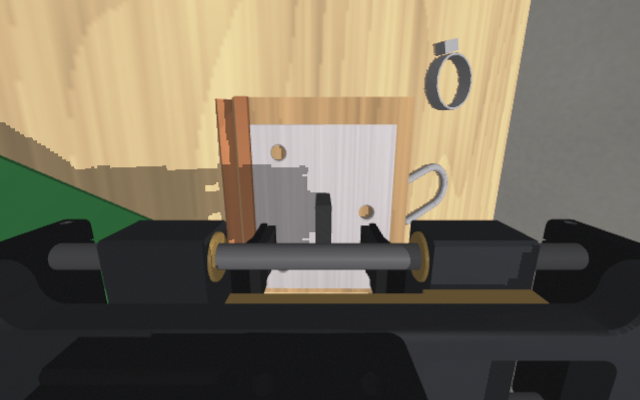

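```bash
python3 -m creep '{"grip":[0.6,0.6,0.6,0.6,0.6,0.6,0.6],"travel":[[-3.7,2.2,20],[-3.7,2.2,40],[-3.7,2.2,58],[-3.7,2.2,68],[-3.7,2.2,68],[-3.7,2.2,68],[-3.7,2.2,68]],"turn":[[0,0,0],[0,0,0],[0,0,0],[0,0,0],[0,0,0],[0,0,0],[0,0,0]]}'
python3 - <<'E'
from g import *
for n in("side","wrist"):
  c=viewer.capture(n); 
  if n=="side": crop(c,270,430,130,290,4,"pics/s2.png")
  else: cv2.imwrite("pics/w2.png",c["img"][:,:,::-1])
rel(x[:3]+Rt@[0,0,.03],toolR(Rt))
E
```

```text
clock: 3.78
tool_pos: [0.5515, -0.2236, 0.0924]
tool_rot: [0.678, 0.692, 0.173, 0.178]
ft_force: [-0.6, -0.0, -0.1]
finger_gap: 0.0521
t 3.88 pos [ 0.5512 -0.2239  0.0917] travel [ 1.1 -3.5  3.3] turn [0.09 0.14 0.06] F [ 0.7 -0.2 -0.4] gap 0.0523
```

View pics/s2.png

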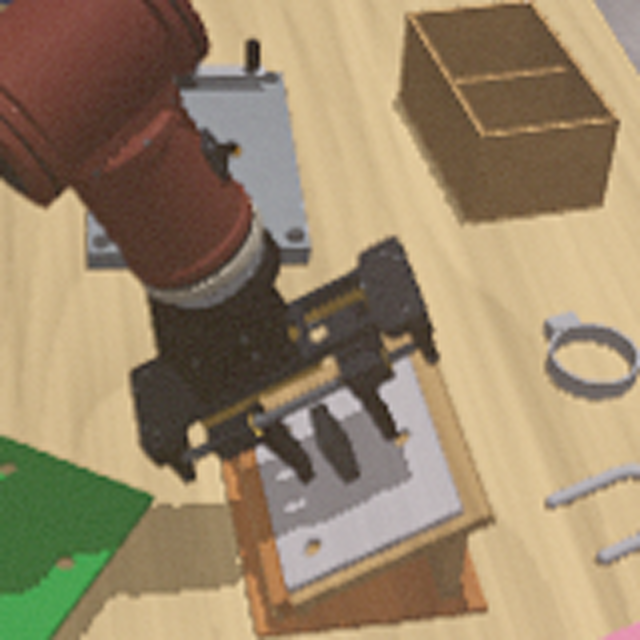

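View pics/w2.png

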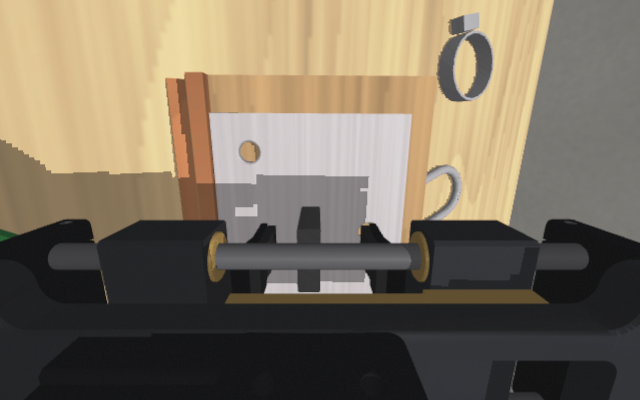

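The jaws straddle the handle, which is at (310,250) in the wrist view. The jaw centre is near 318, about 4 mm off along the tool's +y. I'll correct that and close.

```bash
python3 -m creep '{"grip":[0.6,0.6,0.6,0,0,0,0,0,0,0],"travel":[[1,-4,2],[1,-4,3],[1,-4,3],[1,-4,3],[1,-4,3],[1,-4,3],[1,-4,3],[1,-4,3],[1,-4,3],[1,-4,3]],"turn":[[0,0,0],[0,0,0],[0,0,0],[0,0,0],[0,0,0],[0,0,0],[0,0,0],[0,0,0],[0,0,0],[0,0,0]]}'
python3 - <<'E'
from g import *
print(readout.state()["finger_gap"])
rel(x[:3]+Rt@[0,0,.03],toolR(Rt))
E
```

```text
clock: 4.72
tool_pos: [0.5484, -0.2225, 0.0846]
tool_rot: [0.679, 0.691, 0.173, 0.176]
ft_force: [0.7, -0.1, 1.3]
finger_gap: 0.0133
0.013339076517298822
t 4.72 pos [ 0.5484 -0.2225  0.0846] travel [-0.4  2.4 -1.6] turn [-0.09  0.02 -0.03] F [ 0.7 -0.1  1.3] gap 0.0133
```

```bash
python3 -m creep '{"grip":[0,0,0,0,0,0,0,0],"travel":[[0,0,0],[0,0,-5],[0,0,-20],[0,0,-50],[0,0,-90],[0,0,-120],[0,0,-120],[0,0,-120]],"turn":[[0,0,0],[0,0,0],[0,0,0],[0,0,0],[0,0,0],[0,0,0],[0,0,0],[0,0,0]]}'
python3 - <<'E'
from h import *
yaw=-0.072; f=np.array([.507,.1928,0]); Rf=R.from_euler("z",yaw).as_matrix()
c=viewer.capture("side"); crop(c,230,430,60,260,4,"pics/s3.png")
rel(f+Rf@[-.011,0,.028+.03+.1],toolR(Rf))
E
```

```text
clock: 5.38
tool_pos: [0.4911, -0.2233, 0.1917]
tool_rot: [0.679, 0.691, 0.172, 0.178]
ft_force: [-0.2, -1.3, -2.7]
finger_gap: 0.0115
t 5.43 pos [ 0.4906 -0.2224  0.1897] travel [416.1  -2.8  30.1] turn [28.55 -0.73  5.05] F [ 0.3 -0.3 -4. ] gap 0.012
```

View pics/s3.png

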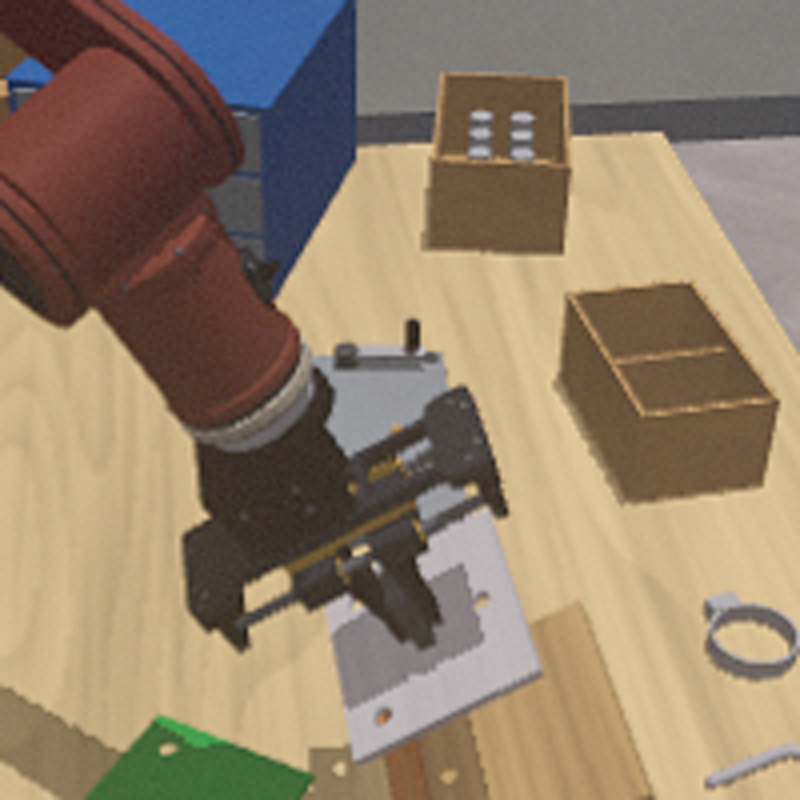

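```bash
python3 -m creep '{"grip":[0,0,0,0,0,0,0,0,0,0],"travel":[[20,0,0],[50,0,2],[85,0,5],[120,0,8],[155,0,10],[190,-1,13],[225,-1,16],[260,-2,19],[295,-2,21],[330,-2,24]],"turn":[[2,0,0],[5,0,1],[8,0,2],[11,0,2],[14,0,3],[17,0,3],[20,0,3],[24,-0.7,4],[28.5,-0.7,5],[28.5,-0.7,5]]}'
python3 - <<'E'
from h import *
yaw=-0.072; f=np.array([.507,.1928,0]); Rf=R.from_euler("z",yaw).as_matrix()
rel(f+Rf@[-.011,0,.028+.03+.06],toolR(Rf))
E
```

```text
clock: 6.27
tool_pos: [0.4953, 0.1098, 0.1622]
tool_rot: [0.732, 0.682, -0.002, -0.002]
ft_force: [0.2, 0.1, -2.1]
finger_gap: 0.0118
t 6.27 pos [0.4953 0.1098 0.1622] travel [83.6 -4.9 44.2] turn [-0.36  0.02  0.08] F [ 0.2  0.1 -2.1] gap 0.0118
```

```bash
python3 -m creep '{"grip":[0,0,0,0,0,0,0],"travel":[[25,-1,5],[50,-3,15],[70,-4,30],[84,-5,44],[84,-5,44],[84,-5,44],[84,-5,44]],"turn":[[0,0,0],[0,0,0],[-0.4,0,0],[-0.4,0,0],[-0.4,0,0],[-0.4,0,0],[-0.4,0,0]]}'
python3 - <<'E'
from h import *
import pickle
yaw=-0.072; f=np.array([.507,.1928,0]); Rf=R.from_euler("z",yaw).as_matrix()
for n in("top","side","wrist"):
    c=viewer.capture(n); pickle.dump(c,open(n+"4.pkl","wb"))
    if n=="top": crop(c,170,295,155,250,6,"pics/t4.png")
    if n=="side": crop(c,270,370,110,210,6,"pics/s4.png")
    if n=="wrist": cv2.imwrite("pics/w4.png",c["img"][:,:,::-1])
rel(f+Rf@[-.011,0,.028+.03+.06],toolR(Rf))
E
```

```text
clock: 6.85
tool_pos: [0.4958, 0.1913, 0.1198]
tool_rot: [0.731, 0.682, 0.002, 0.002]
ft_force: [0.8, -0.5, -3.5]
finger_gap: 0.0119
t 7.0 pos [0.4971 0.1909 0.1216] travel [ 2.6 -1.3  3.6] turn [ 0.51 -0.04  0.01] F [-0.1 -0.5 -2.9] gap 0.012
```

View pics/t4.png

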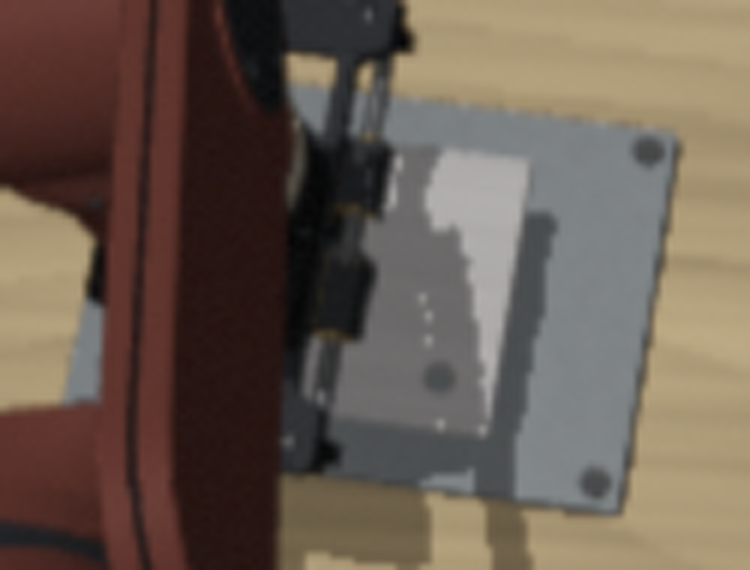

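View pics/s4.png

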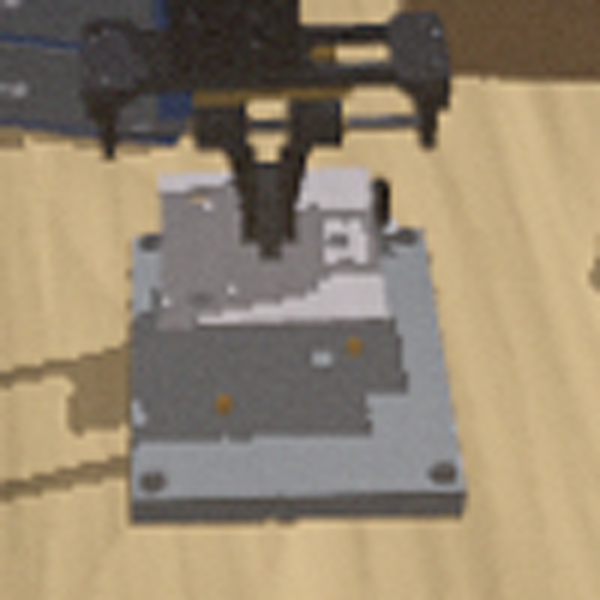

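View pics/w4.png

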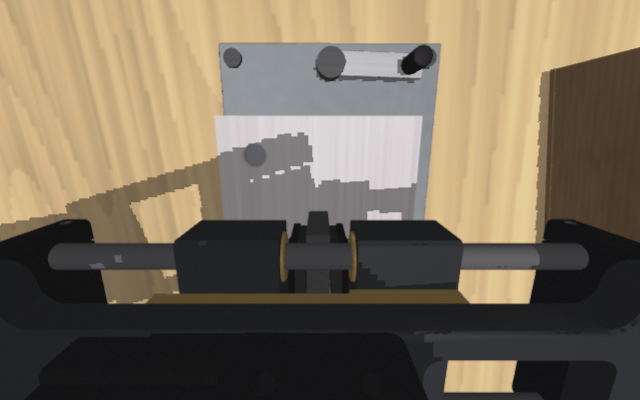

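```bash
cat > fit4.py <<'E'
from h import *
import pickle
from scipy.optimize import least_squares
C={n:pickle.load(open(n+"4.pkl","rb")) for n in("top","side","wrist")}
px=lambda a,f,o:(np.array(a,float)+.5)/f-.5+np.array(o)
M=lambda l:np.array(l)/1e3
obs=[("wrist",M([[-60,75,6],[60,75,6],[-38,52,6]]),np.array([[216,116],[421,116],[255,154.]])),
("side",M([[-60,75,6],[60,75,6],[60,-75,6],[-60,-75,6],[38,0,6],[-38,-52,6],[-38,52,6]]),px([[160,177],[370,168],[388,317],[155,328],[340,240],[201,299],[200,201]],6,(270,110))),
("top",M([[60,-75,6],[-60,-75,6],[-38,-52,6]]),px([[531,157],[489,437],[440,378]],6,(170,155)))]
def go(names):
    o=[q for q in obs if q[0] in names]
    f=lambda x:np.concatenate([(proj(C[n],R.from_euler("zyx",x[3:]).apply(m)+x[:3])-p).ravel() for n,m,p in o])
    s=least_squares(f,[.495,.19,.09,-.07,0,0],loss="soft_l1"); print(names,np.round(s.x,4),np.round(f(s.x).reshape(-1,2),1).tolist())
    return s.x
go(["top","side","wrist"]);go(["top","side"]);go(["wrist","side"]);go(["side"])
fx=M([[90,130,20],[-90,130,20]])
for y in(-.072,):
    print("fixture corners wrist pred",proj(C["wrist"],R.from_euler("z",y).apply(fx)+[.507,.1928,0]),"obs (440,44),(219,44)")
E
python3 fit4.py
```

```text
['top', 'side', 'wrist'] [ 0.497   0.1902  0.0902 -0.0765 -0.0439 -0.0173] [[-0.0, -0.6], [0.1, -0.0], [-0.4, 0.9], [0.4, 1.0], [0.1, 0.4], [0.2, -0.4], [1.2, 0.0], [-0.0, 0.3], [0.4, 0.5], [0.2, 0.0], [-0.1, 0.5], [-0.9, -0.0], [-0.2, -0.0]]
['top', 'side'] [ 0.4961  0.1891  0.0922 -0.0715 -0.0323 -0.0041] [[0.1, 0.3], [-0.2, 0.0], [0.2, -0.3], [1.1, -0.2], [-0.2, 0.1], [0.3, 0.2], [-0.1, -0.5], [0.2, 0.6], [-0.4, 0.1], [0.2, 0.1]]
['wrist', 'side'] [ 0.4969  0.1903  0.0902 -0.0785 -0.043  -0.0185] [[-0.0, -1.0], [0.1, 0.1], [-0.4, 0.7], [0.4, 0.9], [0.1, 0.4], [0.2, -0.4], [1.1, -0.0], [-0.1, 0.3], [0.3, 0.4], [0.2, 0.0]]
['side'] [ 0.4941  0.1736  0.1021 -0.0855 -0.0367 -0.0114] [[0.0, 0.2], [0.3, 0.1], [0.0, -0.1], [0.3, -0.1], [-0.2, 0.2], [-0.3, 0.3], [-0.2, -0.5]]
fixture corners wrist pred [[441.62089286  44.43127966]
 [215.45466338  43.67105393]] obs (440,44),(219,44)
```

```bash
python3 - <<'E'
from h import *
import pickle
for n in("side","top","wrist"):
    c=pickle.load(open(n+"4.pkl","rb")); X,_=cloud(c); P=X.reshape(-1,3)
    Rz=R.from_euler("z",-.073).as_matrix(); q=(P-[.497,.19,.0])@Rz
    k=(abs(q[:,0])<.055)&(abs(q[:,1])<.07)&(abs(q[:,2]-.097)<.012)
    for _ in range(6):
        A=np.c_[q[k][:,:2],np.ones(k.sum())]; a=np.linalg.lstsq(A,q[k][:,2],rcond=None)[0]
        k=(abs(q[:,0])<.055)&(abs(q[:,1])<.07)&(abs(q[:,2]-q[:,:2]@a[:2]-a[2])<.005)
    A=q[k];print(n,k.sum(),np.round(a,4),A.min(0).round(3),A.max(0).round(3), (q[k][:,2]-q[k][:,:2]@a[:2]-a[2]).std())
E
```

```text
side 647 [0.01   0.0082 0.0977] [-0.053 -0.07   0.093] [0.055 0.07  0.102] 0.0015448751943361312
top 934 [0.0073 0.0067 0.0959] [-0.055 -0.07   0.091] [0.055 0.006 0.101] 0.0017209989962283351
wrist 16943 [0.0115 0.009  0.0969] [-0.055 -0.039  0.092] [0.055 0.07  0.102] 0.000671726344260612
```

```bash
cat > f.py <<'E'
from h import *
yaw=-0.072; f=np.array([.507,.1928,0]); Rf=R.from_euler("z",yaw).as_matrix()
Rg=Rf@R.from_euler("xyz",[-.008,0.001,0]).as_matrix()
def tgt(dx,h,dy=0): rel(f+Rf@[dx,dy,h+.0306]+[.0003,.001,0],toolR(Rg))
E
python3 -c "
from f import *
tgt(-.011,.036)"
```

```text
t 7.0 pos [0.4971 0.1909 0.1216] travel [ 3.6 -1.5 55. ] turn [ 0.57 -0.5   0.01] F [-0.1 -0.5 -2.9] gap 0.012
```

```bash
python3 -m creep '{"grip":[0,0,0,0,0,0,0,0],"travel":[[1,-1,8],[2,-1,20],[3,-1,32],[3.5,-1.5,42],[3.5,-1.5,50],[3.5,-1.5,54],[3.5,-1.5,54],[3.5,-1.5,54]],"turn":[[0.3,-0.3,0],[0.6,-0.5,0],[0.6,-0.5,0],[0.6,-0.5,0],[0.6,-0.5,0],[0.6,-0.5,0],[0.6,-0.5,0],[0.6,-0.5,0]]}'
python3 - <<'E'
from f import *
for i in range(3): viewer.capture("side"); tgt(-.011,.028)
import pickle
for n in("side","top","wrist"):
    c=viewer.capture(n); pickle.dump(c,open(n+"5.pkl","wb"));X,_=cloud(c); P=X.reshape(-1,3)
    q=(P-f-Rf@[-.011,0,0])@Rf
    s=lambda z:(abs(q[:,0])<.055)&(abs(q[:,1])<.07)&(abs(q[:,2]-z)<.005)
    k=s(.041)
    for _ in range(6):
        a=np.linalg.lstsq(np.c_[q[k][:,:2],np.ones(k.sum())],q[k][:,2],rcond=None)[0]
        k=s(q[:,:2]@a[:2]+a[2])
    print(n,k.sum(),np.round(a,4))
c=pickle.load(open("side5.pkl","rb"));crop(c,270,370,110,210,6,"pics/s5.png")
E
```

```text
clock: 7.67
tool_pos: [0.4955, 0.1952, 0.0667]
tool_rot: [0.732, 0.682, -0.004, 0.002]
ft_force: [0.3, 0.3, -2.5]
finger_gap: 0.0115
t 7.72 pos [0.4959 0.1953 0.0673] travel [-0.6  0.5  8.7] turn [-0.06  0.    0.07] F [-0.7 -0.3 -1.9] gap 0.012
t 7.77 pos [0.4962 0.1953 0.0676] travel [-0.7  0.2  9. ] turn [-0.02 -0.01  0.07] F [-0.3  0.3 -3.1] gap 0.0118
t 7.82 pos [0.4963 0.1954 0.0678] travel [-0.7  0.1  9.2] turn [-0.01 -0.02  0.07] F [ 0.2 -0.7 -2.1] gap 0.0113
side 634 [ 0.0025 -0.0008  0.0449]
top 844 [0.0043 0.0052 0.0443]
wrist 16676 [0.0024 0.0011 0.0434]
```

View pics/s5.png

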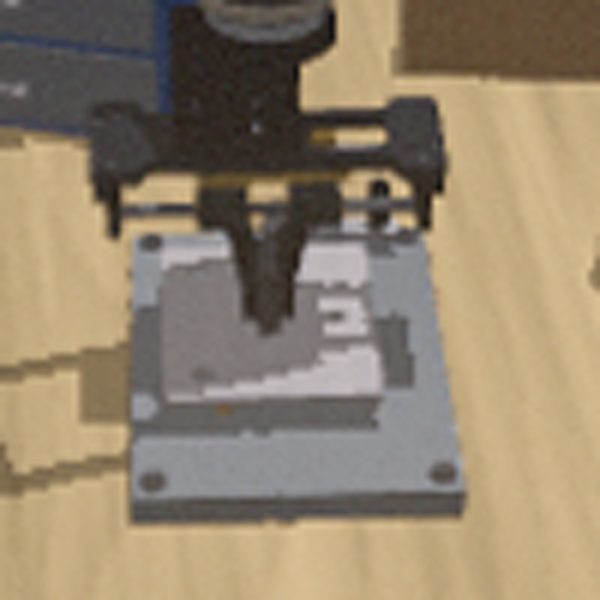

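```bash
python3 -m creep '{"grip":[0,0,0,0,0,0,0],"travel":[[-0.5,0,2],[-0.5,0,4],[-0.5,0,6],[-0.5,0,7.5],[-0.5,0,8.5],[-0.5,0,9],[-0.5,0,9]],"turn":[[0,0,0],[0,0,0],[0,0,0],[0,0,0],[0,0,0],[0,0,0],[0,0,0]]}'
python3 - <<'E'
from f import *
for i in range(3): viewer.capture("side"); tgt(-.011,.028)
E
```

```text
clock: 8.55
tool_pos: [0.4954, 0.1946, 0.0578]
tool_rot: [0.732, 0.682, -0.004, 0.002]
ft_force: [-0.0, -0.2, -3.1]
finger_gap: 0.0115
t 8.6 pos [0.4955 0.1946 0.0579] travel [ 0.   0.8 -0.7] turn [-0.1   0.01  0.07] F [-0.8 -0.3 -2.2] gap 0.012
t 8.65 pos [0.4956 0.1946 0.0581] travel [-0.   0.7 -0.5] turn [-0.08  0.01  0.07] F [ 0.1 -0.  -2.5] gap 0.0114
t 8.7 pos [0.4957 0.1947 0.0581] travel [-0.   0.7 -0.5] turn [-0.08  0.01  0.07] F [-0.5 -0.6 -3. ] gap 0.0116
```

Still no contact, since only the template's weight shows in the force. I'll lower it further in small steps.

```bash
python3 -m creep '{"grip":[0,0,0,0,0],"travel":[[0,0,0.5],[0,0,1],[0,0,1.2],[0,0,1.2],[0,0,1.2]],"turn":[[0,0,0],[0,0,0],[0,0,0],[0,0,0],[0,0,0]]}'
python3 - <<'E'
from f import *
for i in range(2): viewer.capture("wrist"); tgt(-.011,.028)
E
```

```text
clock: 9.12
tool_pos: [0.4956, 0.1946, 0.0569]
tool_rot: [0.732, 0.682, -0.004, 0.002]
ft_force: [-0.0, -0.2, -3.2]
finger_gap: 0.0118
t 9.17 pos [0.4956 0.1946 0.0569] travel [-0.   0.7 -1.7] turn [-0.08  0.01  0.07] F [-0.2  0.1 -2.6] gap 0.0119
t 9.22 pos [0.4956 0.1946 0.0569] travel [ 0.   0.7 -1.7] turn [-0.08  0.01  0.07] F [-0.  -0.6 -2.7] gap 0.0121
```

```bash
python3 -m creep '{"grip":[0,0,0,0,0],"travel":[[0,0,0.5],[0,0,1],[0,0,1.2],[0,0,1.2],[0,0,1.2]],"turn":[[0,0,0],[0,0,0],[0,0,0],[0,0,0],[0,0,0]]}'
python3 - <<'E'
from f import *
import pickle
for n in("side","top","wrist"):
    c=viewer.capture(n); pickle.dump(c,open(n+"6.pkl","wb"));X,_=cloud(c); P=X.reshape(-1,3)
    q=(P-f-Rf@[-.011,0,0])@Rf
    s=lambda z:(abs(q[:,0])<.055)&(abs(q[:,1])<.07)&(abs(q[:,2]-z)<.004)
    k=s(.034)
    for _ in range(6):
        a=np.linalg.lstsq(np.c_[q[k][:,:2],np.ones(k.sum())],q[k][:,2],rcond=None)[0]
        k=s(q[:,:2]@a[:2]+a[2])
    b=((abs(q[:,0]-.011)<.085)&(abs(q[:,1])<.125)&(abs(q[:,1])>.09)&(abs(q[:,2]-.02)<.006))
    print(n,k.sum(),np.round(a,4),"bed z",np.median(q[b,2]))
tgt(-.011,.028)
c=pickle.load(open("side6.pkl","rb"));crop(c,270,370,110,210,6,"pics/s6.png")
c=pickle.load(open("wrist6.pkl","rb"));cv2.imwrite("pics/w6.png",c["img"][:,:,::-1])
E
```

```text
clock: 9.63
tool_pos: [0.4957, 0.1947, 0.0567]
tool_rot: [0.732, 0.682, -0.004, 0.002]
ft_force: [-4.3, -0.9, 7.6]
finger_gap: 0.0115
side 617 [-0.0005 -0.      0.0337] bed z 0.019921764788482177
top 799 [0.0038 0.0005 0.033 ] bed z 0.019226673461468224
wrist 17000 [0.0002 0.0007 0.0324] bed z 0.018631013389062145
t 9.78 pos [0.4957 0.1947 0.0567] travel [-0.1  0.6 -1.9] turn [-0.08  0.01  0.07] F [-4.8 -1.7  6.4] gap 0.0118
```

View pics/s6.png

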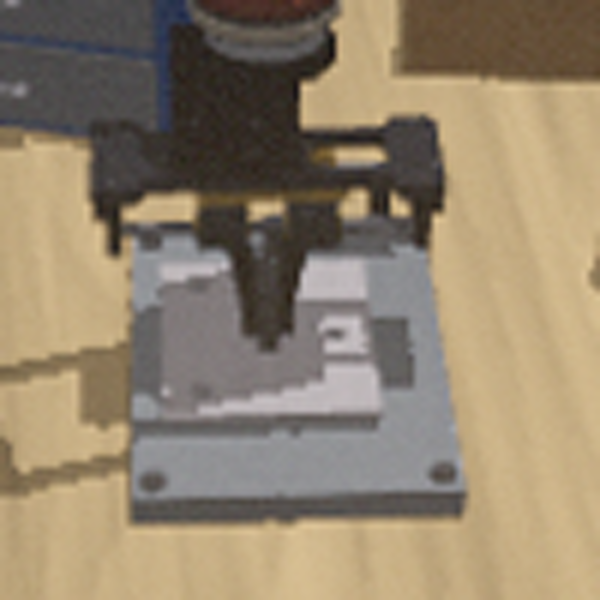

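View pics/w6.png

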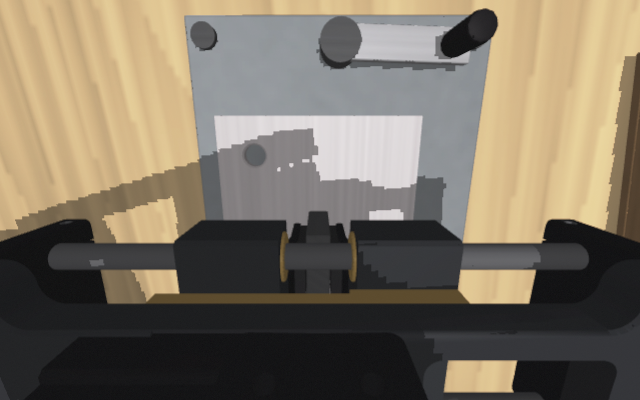

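It's riding on the pins and level: Fz went from −3 to +7 N, the plate's top is about 34 mm up, and the slopes are under 4 mrad. No pin shows in the hole at (255,154). Next is the slide along +x, which is the tool's +y.

```bash
python3 -m creep '{"grip":[0,0,0,0,0,0,0],"travel":[[0,1,0],[0,2,0],[0,3,0],[0,4,0],[0,5,0],[0,5.5,0],[0,5.5,0]],"turn":[[0,0,0],[0,0,0],[0,0,0],[0,0,0],[0,0,0],[0,0,0],[0,0,0]]}'
python3 -c "
from f import *
tgt(0,.02)"
```

```text
clock: 10.37
tool_pos: [0.5007, 0.1946, 0.0566]
tool_rot: [0.732, 0.682, -0.004, 0.001]
ft_force: [-6.1, -0.1, 7.1]
finger_gap: 0.0119
t 10.37 pos [0.5007 0.1946 0.0566] travel [-0.3  6.6  6. ] turn [-0.14 -0.01  0.07] F [-6.1 -0.1  7.1] gap 0.0119
```

```bash
python3 -m creep '{"grip":[0,0,0,0,0,0],"travel":[[0,0.7,0.3],[0,1.4,0.3],[0,2.1,0.3],[0,2.8,0.3],[0,3.5,0.3],[0,3.5,0.3]],"turn":[[0,0,0],[0,0,0],[0,0,0],[0,0,0],[0,0,0],[0,0,0]]}'
python3 -c "
from f import *
tgt(0,.02)"
```

```text
clock: 10.87
tool_pos: [0.5048, 0.194, 0.0553]
tool_rot: [0.732, 0.682, -0.004, 0.002]
ft_force: [0.8, -0.0, -2.6]
finger_gap: 0.0116
t 10.87 pos [0.5048 0.194  0.0553] travel [0.  2.5 4.7] turn [-0.04  0.    0.07] F [ 0.8 -0.  -2.6] gap 0.0116
```

The height has dropped and the support force is gone, so the tips have entered the holes. I'll carry on forward while lowering gently.

```bash
python3 -m creep '{"grip":[0,0,0,0,0,0],"travel":[[0,0.7,0.3],[0,1.4,0.7],[0,2,1.2],[0,2.3,1.7],[0,2.3,2],[0,2.3,2]],"turn":[[0,0,0],[0,0,0],[0,0,0],[0,0,0],[0,0,0],[0,0,0]]}'
python3 -c "
from f import *
tgt(0,.02)"
```

```text
clock: 11.37
tool_pos: [0.5069, 0.1938, 0.0532]
tool_rot: [0.732, 0.682, -0.004, 0.002]
ft_force: [0.5, -0.6, -3.1]
finger_gap: 0.0117
t 11.37 pos [0.5069 0.1938 0.0532] travel [0.  0.4 2.6] turn [-0.08  0.    0.06] F [ 0.5 -0.6 -3.1] gap 0.0117
```

```bash
python3 -m creep '{"grip":[0,0,0,0,0,0],"travel":[[0,0.3,0.7],[0,0.3,1.5],[0,0.3,2.2],[0,0.3,3],[0,0.3,3],[0,0.3,3]],"turn":[[0,0,0],[0,0,0],[0,0,0],[0,0,0],[0,0,0],[0,0,0]]}'
python3 -c "
from f import *
tgt(0,.02)"
```

```text
clock: 11.87
tool_pos: [0.5071, 0.1938, 0.0502]
tool_rot: [0.732, 0.682, -0.004, 0.002]
ft_force: [0.3, 0.4, -2.6]
finger_gap: 0.0121
t 11.87 pos [0.5071 0.1938 0.0502] travel [ 0.   0.2 -0.4] turn [-0.08  0.    0.07] F [ 0.3  0.4 -2.6] gap 0.0121
```

No side force at all. By the riding contact height, about 1.5 mm remains.

```bash
python3 -m creep '{"grip":[0,0,0,0,0,0],"travel":[[0,0,0.5],[0,0,1],[0,0,1.5],[0,0,2],[0,0,2.2],[0,0,2.2]],"turn":[[0,0,0],[0,0,0],[0,0,0],[0,0,0],[0,0,0],[0,0,0]]}'
python3 -c "
from f import *
tgt(0,.02)"
```

```text
clock: 12.37
tool_pos: [0.5072, 0.1938, 0.0488]
tool_rot: [0.732, 0.682, -0.004, 0.002]
ft_force: [-3.6, -0.0, 4.9]
finger_gap: 0.0119
t 12.37 pos [0.5072 0.1938 0.0488] travel [ 0.   0.1 -1.8] turn [-0.09  0.01  0.07] F [-3.6 -0.   4.9] gap 0.0119
```

```bash
python3 -m creep '{"grip":[0.35,0.35,0.35,0.35,0.35,0.35,0.35,0.35,0.35,0.35],"travel":[[0,0,0],[0,0,0],[0,0,0],[0,0,-5],[0,0,-20],[0,0,-50],[0,0,-85],[0,0,-120],[0,0,-120],[0,0,-120]],"turn":[[0,0,0],[0,0,0],[0,0,0],[0,0,0],[0,0,0],[0,0,0],[0,0,0],[0,0,0],[0,0,0],[0,0,0]]}'
python3 - <<'E'
from f import *
import pickle
for n in("side","top","wrist"):
    c=viewer.capture(n); pickle.dump(c,open(n+"7.pkl","wb"));X,_=cloud(c); P=X.reshape(-1,3)
    q=(P-f)@Rf
    s=lambda z:(abs(q[:,0])<.055)&(abs(q[:,1])<.07)&(abs(q[:,2]-z)<.004)
    k=s(.026)
    for _ in range(6):
        a=np.linalg.lstsq(np.c_[q[k][:,:2],np.ones(k.sum())],q[k][:,2],rcond=None)[0]
        k=s(q[:,:2]@a[:2]+a[2])
    print(n,k.sum(),np.round(a,4))
    print(n,[(np.round(r["at"],3),round(r["score"],2)) for r in spotter.mark_of(n,"latch_knob")][:2],[(np.round(r["at"],3),round(r["score"],2)) for r in spotter.mark_of(n,"latch_axis")][:2])
c=pickle.load(open("side7.pkl","rb"));crop(c,270,370,110,210,6,"pics/s7.png")
c=pickle.load(open("wrist7.pkl","rb"));cv2.imwrite("pics/w7.png",c["img"][:,:,::-1])
E
```

```text
clock: 13.2
tool_pos: [0.5096, 0.1952, 0.1715]
tool_rot: [0.732, 0.682, -0.001, 0.004]
ft_force: [0.1, 0.5, -0.8]
finger_gap: 0.0302
side 703 [-0.0011  0.0008  0.0259]
side [(array([ 0.565, -0.218,  0.003]), 0.47), (array([0.574, 0.299, 0.046]), 0.4)] [(array([0.515, 0.307, 0.027]), 0.65)]
top 1247 [-0.0001  0.0015  0.0252]
top [] []
wrist 10789 [-0.      0.0016  0.0244]
wrist [(array([0.572, 0.298, 0.051]), 0.67)] [(array([0.515, 0.306, 0.031]), 0.64)]
```

View pics/s7.png

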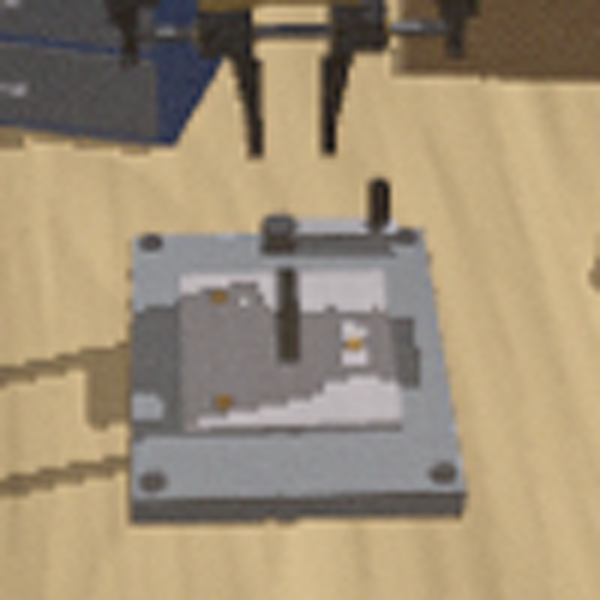

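View pics/w7.png

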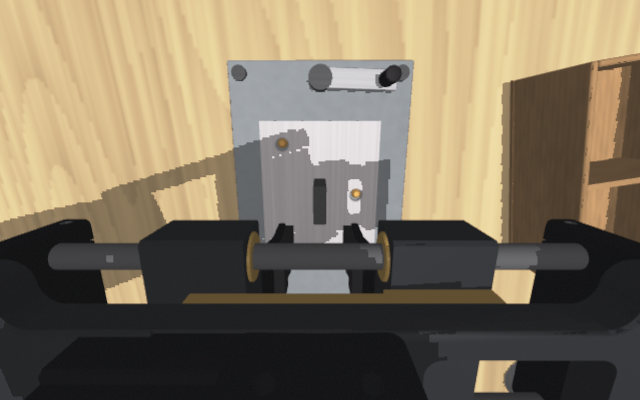

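Seated: the top is about 25.5 mm up and level, and all three pins show in their holes. The latch knob is at about (0.573, 0.299). I'll close the fingers and go behind it, on its +y side.

```bash
cat >> f.py <<'E'
def P(x,y,z): rel(f+Rf@[x/1e3,y/1e3,z/1e3],toolR(Rf))
E
python3 -c "
from f import *
P(62,145,120)
P(62,145,60)"
```

```text
t 13.65 pos [0.507  0.1946 0.1672] travel [143.6  62.5  45.7] turn [-0.23  0.49  0.06] F [ 0.6 -0.2 -0.2] gap 0.0304
t 13.65 pos [0.507  0.1946 0.1672] travel [144.1  62.7 105.7] turn [-0.23  0.49  0.06] F [ 0.6 -0.2 -0.2] gap 0.0304
```

```bash
python3 -m creep '{"grip":[0,0,0,0,0,0,0,0,0,0],"travel":[[35,15,0],[70,30,5],[110,48,10],[144,62.5,30],[144,62.5,45],[144,62.5,70],[144,62.5,90],[144,62.5,105],[144,62.5,106],[144,62.5,106]],"turn":[[0,0,0],[0,0,0],[0,0.5,0],[0,0.5,0],[0,0.5,0],[0,0.5,0],[0,0.5,0],[0,0.5,0],[0,0.5,0],[0,0.5,0]]}'
python3 - <<'E'
from f import *
c=viewer.capture("side");crop(c,270,370,90,190,6,"pics/s8.png")
c=viewer.capture("wrist");cv2.imwrite("pics/w8.png",c["img"][:,:,::-1])
P(62,145,60)
# pushing waypoints
d=22
for th in (0,15,30,45,60,75,90,94):
    t=np.radians(th); print(th,np.round([60*np.cos(t)+d*np.sin(t),112-60*np.sin(t)+d*np.cos(t)],1))
E
```

```text
clock: 14.48
tool_pos: [0.5789, 0.3326, 0.0596]
tool_rot: [0.732, 0.682, -0.002, -0.002]
ft_force: [0.3, 0.0, 0.6]
finger_gap: 0.0005
t 14.58 pos [0.5807 0.3333 0.0623] travel [-0.4 -1.4  2.3] turn [-0.03 -0.09  0.05] F [-0.   0.6  0.3] gap 0.0003
0 [ 60. 134.]
15 [ 63.6 117.7]
30 [ 63.  101.1]
45 [58.  85.1]
60 [49.1 71. ]
75 [36.8 59.7]
90 [22. 52.]
94 [17.8 50.6]
```

View pics/s8.png

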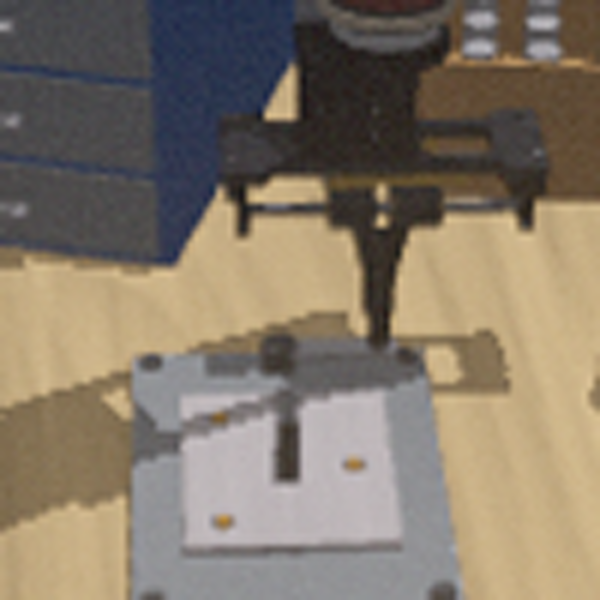

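View pics/w8.png

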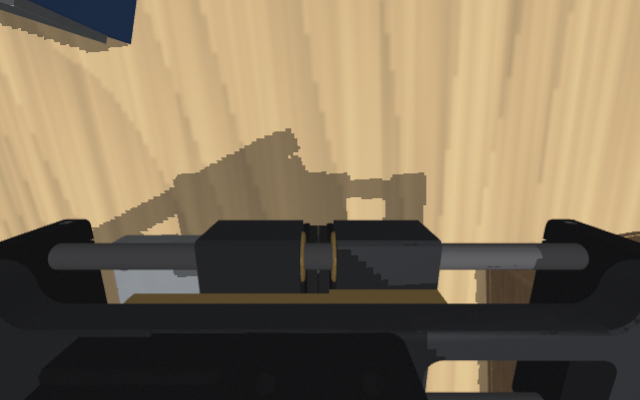

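```bash
python3 -m creep '{"grip":[0,0,0,0,0,0,0,0,0,0],"travel":[[-6,-1,2],[-12,-2,2],[-19,-3,2],[-27,-2,2],[-35,-2,2],[-43,-3,2],[-51,-4.5,2],[-59,-7.5,2],[-66,-11,2],[-66,-11,2]],"turn":[[0,0,0],[0,0,0],[0,0,0],[0,0,0],[0,0,0],[0,0,0],[0,0,0],[0,0,0],[0,0,0],[0,0,0]]}'
python3 - <<'E'
from f import *
c=viewer.capture("side");crop(c,270,370,110,210,6,"pics/s9.png")
P(42.1,67,60);P(29,57.6,60);P(14,52,60)
E
```

```text
clock: 15.42
tool_pos: [0.5635, 0.2662, 0.0586]
tool_rot: [0.732, 0.681, -0.001, -0.001]
ft_force: [0.1, 0.2, -0.2]
finger_gap: 0.0007
t 15.47 pos [0.5638 0.2669 0.0588] travel [-11.   -9.3  -1.2] turn [-0.15 -0.    0.02] F [ 0.6 -0.3  0.5] gap 0.0006
t 15.47 pos [0.5638 0.2669 0.0588] travel [-20.4 -22.4  -1.2] turn [-0.15 -0.    0.02] F [ 0.6 -0.3  0.5] gap 0.0006
t 15.47 pos [0.5638 0.2669 0.0588] travel [-26.  -37.4  -1.1] turn [-0.15 -0.    0.02] F [ 0.6 -0.3  0.5] gap 0.0006
```

View pics/s9.png

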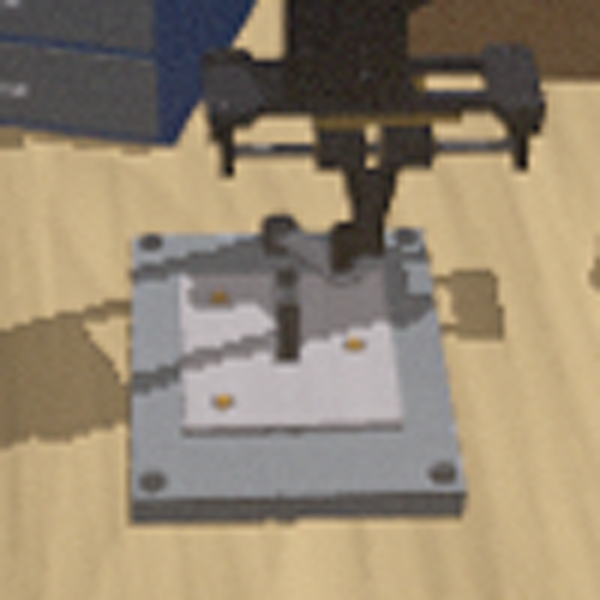

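The latch is swinging: it's at roughly 45–50°, with the knob at (345,245) and the finger behind it. I'll push on to the stop.

```bash
python3 -m creep '{"grip":[0,0,0,0,0,0,0,0,0],"travel":[[-5,-4,0],[-11,-9.5,0],[-16,-16,0],[-20.5,-22.5,0],[-23.5,-30,0],[-26,-37.5,0],[-26.5,-40,0],[-26.5,-42,0],[-26.5,-42,0]],"turn":[[0,0,0],[0,0,0],[0,0,0],[0,0,0],[0,0,0],[0,0,0],[0,0,0],[0,0,0],[0,0,0]]}'
python3 - <<'E'
from f import *
c=viewer.capture("side");crop(c,270,370,110,210,6,"pics/s10.png")
c=viewer.capture("wrist");cv2.imwrite("pics/w10.png",c["img"][:,:,::-1])
P(14,52,60);P(7,52,60)
E
```

```text
clock: 16.22
tool_pos: [0.5265, 0.2448, 0.0606]
tool_rot: [0.732, 0.682, 0.006, 0.003]
ft_force: [23.1, 1.3, -13.9]
finger_gap: 0.0004
t 16.32 pos [0.5265 0.2448 0.0606] travel [-1.3 -1.7  0.6] turn [ 0.72 -0.24  0.04] F [ 22.8   1.6 -13.4] gap 0.0005
t 16.32 pos [0.5265 0.2448 0.0606] travel [-1.3 -8.7  0.5] turn [ 0.72 -0.24  0.04] F [ 22.8   1.6 -13.4] gap 0.0005
```

View pics/s10.png

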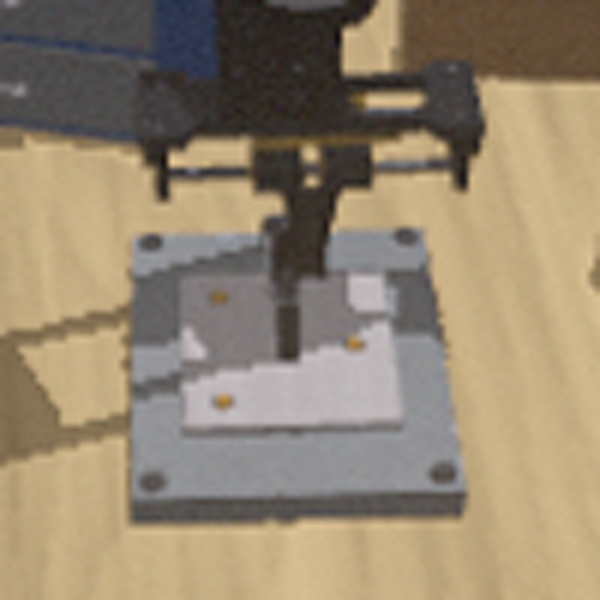

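The knob is against its stop, with 23 N of reaction. I'll back off along +x, lift and look.

```bash
python3 -m creep '{"grip":[0,0,0,0,0,0,0,0,0,0],"travel":[[0,8,0],[0,20,0],[0,25,-10],[0,25,-40],[0,25,-80],[-20,0,-115],[-60,-30,-115],[-90,-60,-115],[-90,-60,-115],[-90,-60,-115]],"turn":[[0,0,0],[0,0,0],[0,0,0],[0,0,0],[0,0,0],[0,0,0],[0,0,0],[0,0,0],[0,0,0],[0,0,0]]}'
python3 - <<'E'
from f import *
for n in("side","top","wrist"):
    c=viewer.capture(n);X,_=cloud(c); P_=X.reshape(-1,3)
    if n=="side": crop(c,270,370,110,210,6,"pics/s11.png")
    if n=="wrist": cv2.imwrite("pics/w11.png",c["img"][:,:,::-1])
    q=(P_-f)@Rf
    s=lambda z:(abs(q[:,0])<.055)&(abs(q[:,1])<.07)&(abs(q[:,2]-z)<.004)
    k=s(.026)
    for _ in range(6):
        a=np.linalg.lstsq(np.c_[q[k][:,:2],np.ones(k.sum())],q[k][:,2],rcond=None)[0]
        k=s(q[:,:2]@a[:2]+a[2])
    print(n,k.sum(),np.round(a,4))
    b=(abs(q[:,0])<.03)&(q[:,1]>.035)&(q[:,1]<.075)&(q[:,2]>.045)&(q[:,2]<.068)
    print("knob pts",b.sum(),np.median(q[b],0).round(4) if b.any() else "")
    for t in("latch_knob","latch_axis","seat","template","carton","band_clamp","u_bolt"): print(n,t,[(np.round(r["at"],3),round(r["score"],2)) for r in spotter.mark_of(n,t)][:2])
E
```

```text
clock: 17.15
tool_pos: [0.4514, 0.1574, 0.1742]
tool_rot: [0.732, 0.681, -0.001, -0.001]
ft_force: [0.5, -0.2, 0.2]
finger_gap: 0.0007
side 680 [0.0024 0.0001 0.0259]
knob pts 24 [-0.0022  0.0482  0.0583]
side latch_knob [(array([0.511, 0.246, 0.051]), 0.59), (array([0.51 , 0.197, 0.022]), 0.19)]
side latch_axis [(array([0.515, 0.311, 0.029]), 0.95)]
side seat [(array([0.512, 0.194, 0.025]), 0.76)]
side template [(array([ 0.724, -0.418,  0.051]), 0.95), (array([0.503, 0.194, 0.024]), 0.83)]
side carton []
side band_clamp [(array([0.782, 0.198, 0.004]), 0.65), (array([ 0.774, -0.089, -0.001]), 0.49)]
side u_bolt [(array([ 0.767, -0.228, -0.002]), 0.74)]
top 661 [-0.0002  0.0065  0.0255]
knob pts 0 
top latch_knob []
top latch_axis [(array([0.516, 0.305, 0.026]), 0.57)]
top seat []
top template [(array([ 0.722, -0.42 ,  0.049]), 0.92), (array([0.511, 0.193, 0.021]), 0.82)]
top carton [(array([ 0.78 ,  0.201, -0.003]), 0.64), (array([ 0.562, -0.214, -0.002]), 0.64)]
top band_clamp [(array([ 0.778, -0.087, -0.   ]), 0.72)]
top u_bolt []
wrist 12544 [0.0001 0.0013 0.0245]
knob pts 257 [-0.001   0.0538  0.0632]
wrist latch_knob [(array([0.509, 0.248, 0.052]), 0.77)]
wrist latch_axis [(array([0.511, 0.306, 0.03 ]), 0.65)]
wrist seat []
wrist template [(array([0.51 , 0.194, 0.02 ]), 0.81), (array([0.51 , 0.242, 0.05 ]), 0.72)]
wrist carton [(array([0.779, 0.198, 0.005]), 0.59)]
wrist band_clamp []
wrist u_bolt []
```

View pics/s11.png

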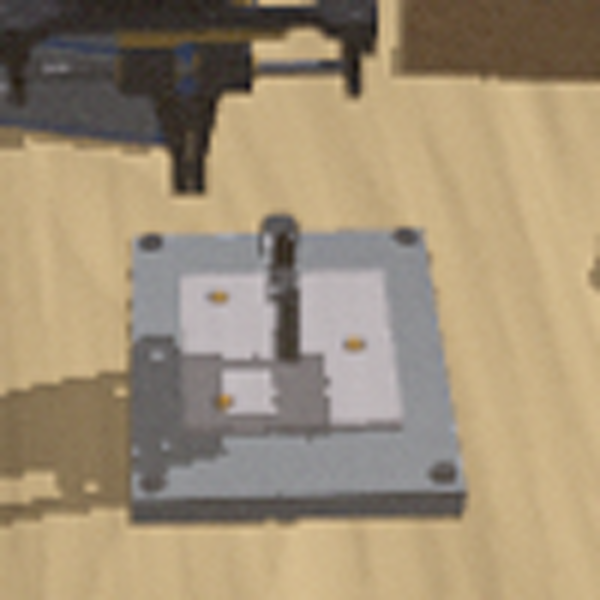

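View pics/w11.png

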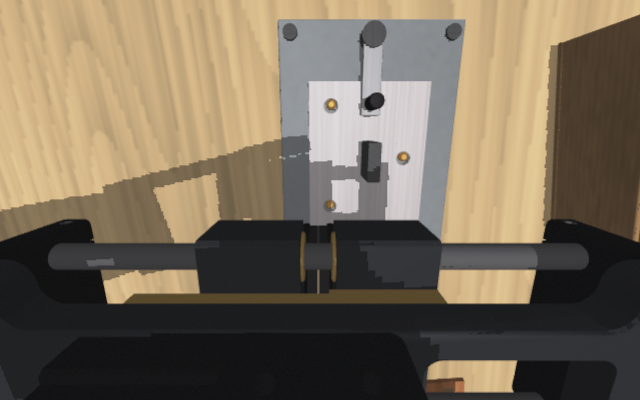

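Final state: the wrist view shows the latch arm straight across the plate, from the axis at (374,35) to the knob at (375,101). The three pins show in the holes at (331,104), (403,157) and (330,205). The knob is within about 2 mm of the stop line and the plate is level at bed height.

```bash
python3 -c "
from plant import ticket
print(ticket.hand_in())"
```

```text
the job is handed in; nothing more can be done
None
```

I took the silver template off the rack by its handle and set it down level on the pins, about 11 mm short of its place. I slid it along +x until the holes dropped over the pins, lowered it to the bed and released it. Then I pushed the latch knob round to its stop with closed fingers, where it pushed back with about 23 N. I backed the gripper away and handed the job in at about 17 s of the 54 s allowed.

**Last checks**
- **Template:** its top is 24.5–26 mm above the table (26 mm expected when home) and flat to a few mrad. All three pins show in the holes.
- **Latch:** the knob is within about 2 mm of the line for its stop, and the arm lies straight along the fixture's −y.
- **Carton, band clamp and U-bolt:** each was still at its starting position to within a few mm in the last pictures.

**Disagreements**
- **Tilt while carried:** fitting picture corners by hand gave the held template a tilt of about 2°, but the depth readings gave about 0.6°. I went with the depth, and the level landing on the pins bore it out.
- **Height:** the tool reading was about 2 mm lower than I expected when the template met both the pins and the bed.
- **Spotter:** it gave some false or missing finds, such as a "band clamp" at the carton's place and no carton in the last side picture.

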